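# Fetch the padlock from a tilt-out bin at the garage sale

### The job

A buyer wants the padlock. Tip open the bin that holds it, ease the padlock back from under the bin's front lip and lift it out, set it gently down standing upright in the wooden tray, clear of the tray's sides, and let go; then push the bin fully shut. Leave the other bin shut with the castor in it, and do not disturb the jar, the carton or the mug.

Things in the scene. Friction and masses are not known exactly. Their poses are not given: they have to be found in the camera images.
- unit: Fixed grey counter-top unit, 332 wide (y), 154 high, two tilt-out bins side by side. Origin on the table under the bins' hinge line, mid-width; +x from the bins' fronts into the unit, +y left, z up. Side walls, divider and header rail (z 134 to 154) start at x = 22 mm; back at x = 132, open above z = 80. Wires 46 mm apart close the top at z = 150: one sees in but cannot reach in. Base plate 22 high.
- bin_left (a joint): Tilt-out bin, the left one seen from the robot. Hinge line along unit y, at unit x = 0, z = 30 mm. 0 = shut, positive tips the top towards the robot, stop at 0.75 rad. Stiff (0.25 N m friction, about 7 N at the bar): it stays where left. Bin frame: on the hinge line at unit y = +81 mm, mid-width of the bin; x back and z up when shut.
- bin_right (a joint): Tilt-out bin, the right one seen from the robot. Hinge line along unit y, at unit x = 0, z = 30 mm. 0 = shut, positive tips the top towards the robot, stop at 0.75 rad. Stiff (0.25 N m friction, about 7 N at the bar): it stays where left. Bin frame: on the hinge line at unit y = -81 mm, mid-width of the bin; x back and z up when shut.
- bin_left_bar (a point): Middle of the left bin's pull bar: round steel 10 mm thick, 90 long along y, on two legs at its ends, 45 mm in front of the panel (bin frame x = -45, z = 58), so 40 mm free gap behind it. Its axes are the bin frame's and turn with it.
- bin_right_bar (a point): The same for the right bin.
- bin_left_floor (a point): Mid inner floor of the left bin (bin frame x = 45, y = 0, z = 4 mm), axes of the bin frame. White plastic bin 150 wide, 90 deep, walls 3 to 4 mm: front panel x 0 to 4, top at z = 70; retaining lip along its top reaching 8 mm inwards (x 4 to 12, z 66 to 70); back wall at x = 90, top z = 45; side walls to z = 70 for x below 37, behind that z = 44.
- bin_right_floor (a point): The same for the right bin.
- padlock: Steel padlock, about 0.25 kg, standing in one of the bins. Body 44 (x) by 24 (y) by 40 (z) mm; shut U shackle of 8 mm bar above it up to z = 68, from x = -17 to 17. Origin at the centre of the underside, z up. Its 44 mm side runs roughly front to back in the bin; as the bin tips it may slide or lean forward against the front panel, under or against the lip.
- castor: Furniture castor standing wheel-up in the other bin: steel plate 44 by 50 by 4, rubber wheel 40 in diameter, 56 high overall. Origin at the centre of the plate's underside. Stays there.
- tray: Square shallow wooden tray, fixed on the table, 150 by 150 outside, 22 high, walls and floor 6 mm thick (inner floor 6 mm above the table). Origin at the centre of its underside.
- jar: Lidded glass jar, 104 in diameter, 170 high, on the table on the other side from the tray. Origin at the centre of its underside. Bystander.
- carton: Closed cardboard carton 60 by 70 by 125 high, standing beside the left (+y) end of the unit. Origin at the centre of its underside. Bystander.
- mug: Greenish glass mug, 74 in diameter, 95 high, with a handle sticking out about 30 mm along its +y, standing just on the robot's side of the tray. Origin at the centre of its underside. Bystander.
Mind the look-alikes: they are no part of the job. Leave any green look-alike of the castor alone. Leave any green look-alike of the padlock alone.

How it is judged:
On the way, in this order (a step that is already met when the one before it is completed fails the run):
1. the bin that holds the padlock is tipped open (past 0.55 rad) with the padlock still in it (((value of joint bin_left above 0.55 rad and (x of padlock in the frame of bin_left_floor between -0.06 and 0.06 m and y of padlock in the frame of bin_left_floor between -0.078 and 0.078 m and z of padlock in the frame of bin_left_floor between -0.01 and 0.04 m)) or (value of joint bin_right above 0.55 rad and (x of padlock in the frame of bin_right_floor between -0.06 and 0.06 m and y of padlock in the frame of bin_right_floor between -0.078 and 0.078 m and z of padlock in the frame of bin_right_floor between -0.01 and 0.04 m)))), for 0.2 s.
2. the padlock stands upright in the tray, let go (x of padlock in the frame of tray between -0.055 and 0.055 m and y of padlock in the frame of tray between -0.055 and 0.055 m and z of padlock in the frame of tray below 0.012 m and angle between padlock's own z axis and vertical below 0.15 rad and contact force between padlock and the fingers below 0.1 N and linear speed of padlock below 0.02 m/s), for 0.2 s.
At the end, for the whole second after the job is handed in: The padlock stands upright (within 0.15 rad) on the tray's floor, its middle within 55 mm of the tray's centre along each side, let go and at rest; both bins are shut to within 0.05 rad; the castor is still in its bin (all of step 2 and value of joint each of bin_left, bin_right below 0.05 rad and ((x of castor in the frame of bin_left_floor between -0.06 and 0.06 m and y of castor in the frame of bin_left_floor between -0.078 and 0.078 m and z of castor in the frame of bin_left_floor between -0.01 and 0.04 m) or (x of castor in the frame of bin_right_floor between -0.06 and 0.06 m and y of castor in the frame of bin_right_floor between -0.078 and 0.078 m and z of castor in the frame of bin_right_floor between -0.01 and 0.04 m))); the robot touches nothing.
It fails at once if the castor's bin is tipped open (past 0.12 rad) ((value of joint bin_left above 0.12 rad and (x of castor in the frame of bin_left_floor between -0.06 and 0.06 m and y of castor in the frame of bin_left_floor between -0.078 and 0.078 m and z of castor in the frame of bin_left_floor between -0.01 and 0.04 m)) or (value of joint bin_right above 0.12 rad and (x of castor in the frame of bin_right_floor between -0.06 and 0.06 m and y of castor in the frame of bin_right_floor between -0.078 and 0.078 m and z of castor in the frame of bin_right_floor between -0.01 and 0.04 m))).
It fails at once if the padlock is dropped into the tray (falls free of the fingers at over 0.45 m/s, some 10 mm of drop) (contact force between padlock and the fingers below 0.1 N and distance between padlock and tray below 0.2 m and linear speed of padlock above 0.45 m/s).
It fails at once if the jar, carton or mug is moved by more than 25 mm or tipped (distance of any of jar, carton, mug from where it was at the start of the episode above 0.025 m or angle between any of jar, carton, mug's own z axis and vertical above 0.3 rad).
It also fails if it takes over 72 s, if anything falls off the work surface, if the arm or the gripper's body presses on something with over 40 N, if the wrist force passes 120 N, or if a joint passes its speed limit or range.

### The arm

A 6-joint arm with a two-finger parallel gripper is mounted at the origin on the work surface. World frame = base frame: x ahead of the robot, y to its left, z up, the work surface at z = 0. Lengths are in m, angles in rad, forces in N, time in s.
With the tool pointing down it reaches from about 0.35 to 0.85 m from the base axis. Payload 8.1 kg.
Tool frame: the origin (TCP) lies at the very end of the fingers, on their centre line; the grasp point (between the pads) lies 19 mm behind it; z points along the fingers, y is the direction in which the jaws open and shut (so a half turn about z gives the same grasp; the last joint's range is limited). The gripper opens to 85 mm and grips with 20 to 120 N. Pads are 22 mm wide; open, the fingers measure 114 mm over their backs; the gripper's body (76 mm by 85 mm) begins 54 mm behind the grasp point. The pads swing forward as they close: fully open they stand 13 mm farther back than shut.
Start: joints at [1.139, 0.13, 1.488, -0, 1.523, -0.085], TCP at [0.204, 0.564, 0.231] pointing down, gripper open.
Joint ranges: [-2.96, 2.96], [-0.89, 2.26], [0.02, 2.5], [-1.34, 4.48], [0, 2.73], [-2.66, 2.66]. Speed limits (rad/s): [2.39, 2.39, 2.79, 3.14, 3.14, 3.14].

### API

Orientations are given as a rotation vector (axis times angle).
In Python, from plant import bot gives the robot as it stands. The module is installed in compiled form; this text tells all that it offers. Calls block until the motion is done:
- bot.move_to(position, orientation): joint-space move of the TCP to a pose.
- bot.move_linear(position, attitude=None, feed=0.15, f_stop=None): straight line of the TCP; attitude=None keeps the orientation; feed is the mean speed in m/s. With f_stop (N) it stops when the force on the tool has changed by that much, and returns True; else False.
- bot.movej(angles): joint-space move.
- bot.move_gripper(opening, strength=None): finger opening in m; strength is the grip in N (None keeps the last); returns when the fingers have stopped.
- bot.wait(seconds).
- bot.inverse_kinematics(position, orientation): joint angles nearest the present ones, or None.
- bot.observe(): the state.
- bot.camera(name): name is "scene" or "side" or "wrist"; returns the picture (384x512x3 uint8, red, green, blue); there is no depth.
- bot.camera_params(name): a dict with "camera_matrix" (3x3 intrinsics, pixels), "pose" (4x4, takes a point from camera to world coordinates). Camera axes: x right, y up, looking along -z (the intrinsics and any distortion apply to the point x, -y, -z); pixel columns grow to the right and rows downward; lengths in m; the calibration is good to about 2 mm. The wrist camera is an equidistant fisheye: a pixel r from the principal point sees the ray r / f radians off the axis. A picture is of the moment at which its call begins: read the wrist's pose just before it. camera_params takes no time and is no camera call; for the wrist camera it gives the pose at the moment of the call.
A pose or a line that the arm cannot do raises bot.MotionError and nothing moves.
- bot.hand_in(): hands the job in, once; it reports no verdict.
Trained networks look in the newest picture that a camera, given by its name, has taken for a name from the list of things; names that differ only in an ending like _2 or _b are one class to them, and where a whole thing is asked for, a point or a joint stands for the part that bears it (a point fixed in the world has none). Each returns a list of dicts, best first, with "score" (0 to 1); they miss things now and then, are a little off and sometimes report something else, mostly with a low value. They report only what shows in the picture. A call takes as long as a camera call. They do not tell look-alikes from the thing itself.
- bot.trace(camera, thing): "region" (384x512 bool, what is visible of it) and "bbox" ([left, top, width, height] in pixels, round what is visible of it).
The state is a dict: "time_s": time; "qpos": joint angles; "joint_vel": joint speeds; "effort": joint torques, N m; "tool_pos": TCP position; "eef_rot": TCP orientation; "contact_force": force on the tool from outside, world axes, zero at the start; "moment": the same for the moment, N m; "width": finger opening in m.
Only numpy, scipy, OpenCV 4.12 (cv2) and the standard library are available. Lean on these libraries where they do the work, as an engineer would, in place of code of your own. Each camera call takes 0.05 s, during which the arm holds its last target.

## Working session

There is one attempt and no reset: what is moved stays moved. The work goes in short steps, each a Python script; the robot and the scene stay as the last script left them, time stands still between calls to the robot, and variables do not carry over. Pictures are saved under pics/ and viewed, and the job is handed in when it is done.

```bash
mkdir -p pics; python3 - <<'E'
from plant import bot
import cv2
for c in ["scene","side","wrist"]:
    im=bot.camera(c); cv2.imwrite(f"pics/a_{c}.png",im[:,:,::-1])
    p=bot.camera_params(c); print(c,p["camera_matrix"].round(1).tolist(),p["pose"].round(3).tolist(),[k for k in p])
    for t in ["padlock","castor","tray","unit","jar","carton","mug","bin_left_bar","bin_right_bar"]:
        print(t,[(d["bbox"],round(d["score"],2)) for d in bot.trace(c,t)])
print(bot.observe())
E
```

```text
scene [[366.0, 0.0, 256.6], [0.0, 366.0, 190.5], [0.0, 0.0, 1.0]] [[0.666, -0.583, 0.466, 1.073], [0.746, 0.53, -0.403, -0.44], [-0.012, 0.616, 0.788, 0.981], [0.0, 0.0, 0.0, 1.0]] ['camera_matrix', 'pose']
padlock [([230.2, 194.5, 59.9, 50.5], 0.61), ([251.7, 222.9, 17.2, 17.9], 0.56), ([305.7, 243.7, 14.6, 19.8], 0.47)]
castor [([334.9, 220.9, 20.3, 22.9], 0.67), ([266.6, 164.3, 18.2, 17.7], 0.61), ([295.4, 187.3, 15.2, 16.3], 0.59)]
tray [([126.5, 207.0, 69.0, 61.0], 0.76)]
unit [([226.3, 155.2, 119.0, 117.2], 0.57)]
jar [([278.5, 98.9, 32.0, 52.2], 0.61), ([227.9, 158.3, 116.0, 114.1], 0.16)]
carton [([333.0, 149.7, 31.1, 46.1], 0.97), ([253.8, 222.0, 11.8, 17.0], 0.34)]
mug [([103.6, 191.9, 34.6, 36.4], 0.76)]
bin_left_bar [([269.1, 166.3, 54.2, 40.0], 0.83)]
bin_right_bar [([229.2, 192.5, 59.7, 53.0], 0.94), ([272.3, 164.7, 53.1, 39.5], 0.26)]
side [[357.1, 0.0, 258.7], [0.0, 357.1, 193.1], [0.0, 0.0, 1.0]] [[0.969, -0.138, 0.203, 0.72], [0.245, 0.595, -0.765, -0.7], [-0.015, 0.792, 0.611, 0.652], [0.0, 0.0, 0.0, 1.0]] ['camera_matrix', 'pose']
padlock [([348.4, 208.5, 18.3, 29
[... 782 characters left out ...]
]
bin_right_bar []
{'time_s': 1.5, 'qpos': array([ 1.13862271e+00,  1.30432813e-01,  1.48820447e+00, -2.81674088e-05,
        1.52297859e+00, -8.54406400e-02]), 'joint_vel': array([ 2.11765251e-04, -8.53354629e-04, -8.99101037e-04,  2.37633130e-04,
        1.03954874e-03,  3.11670990e-05]), 'effort': array([ 2.43045833e-03, -5.69283628e+01, -5.00873601e+01, -1.20103832e-04,
        8.31335929e-04,  2.53394916e-05]), 'tool_pos': array([0.20391054, 0.56429446, 0.23127014]), 'eef_rot': array([ 5.41916925e-01,  3.09447845e+00, -4.65797689e-05]), 'contact_force': array([-0.21686805, -0.23550223,  0.48063121]), 'moment': array([-0.03264901, -0.04197169,  0.01660688]), 'width': 0.08538161563000729}
```

View pictures.

```bash
cd pics; python3 - <<'E'
import cv2
im=cv2.imread("a_scene.png"); cv2.imwrite("a_scene_c.png",cv2.resize(im[90:290,90:380],None,fx=2.7,fy=2.7,interpolation=3))
im=cv2.imread("a_side.png"); cv2.imwrite("a_side_c.png",cv2.resize(im[90:350,50:390],None,fx=2.3,fy=2.3,interpolation=3))
E
```

```text
(no output)
```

View pics/a_scene_c.png

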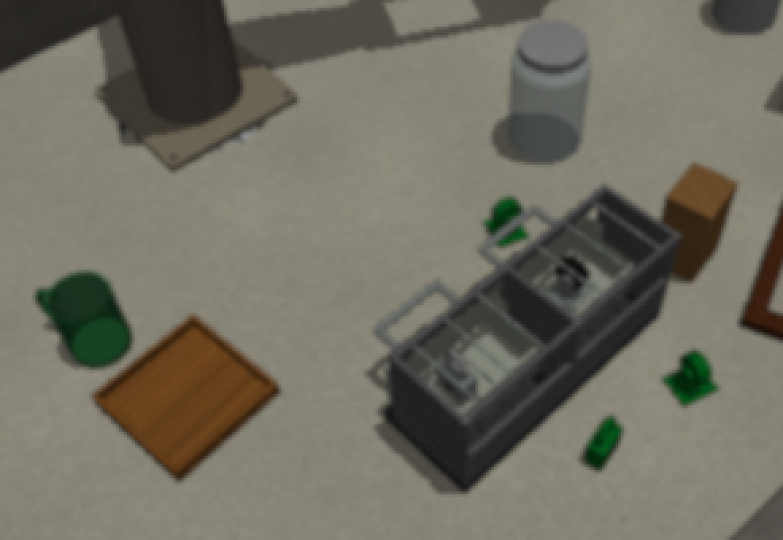

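View pics/a_side_c.png

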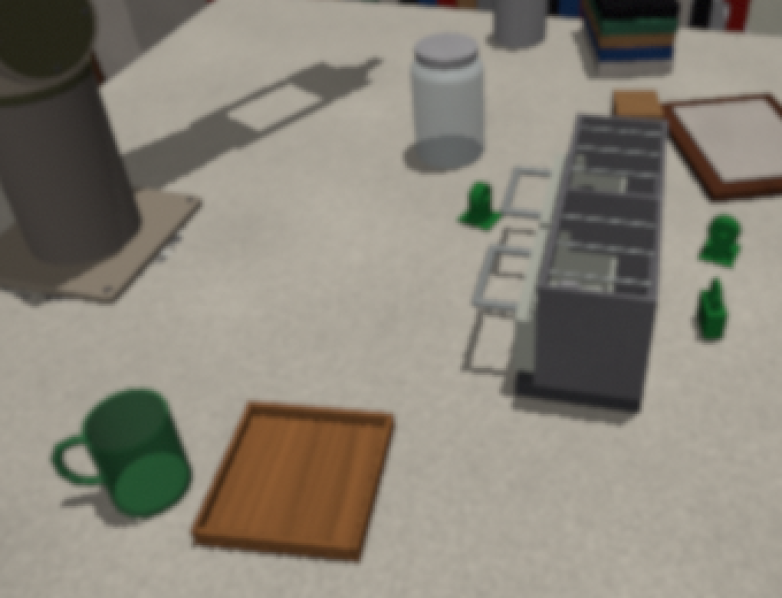

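```bash
cd pics; python3 - <<'E'
import cv2
im=cv2.imread("a_scene.png"); cv2.imwrite("a_scene_d.png",cv2.resize(im[150:280,215:375],None,fx=4.6,fy=4.6,interpolation=2))
E
```

```text
(no output)
```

View pics/a_scene_d.png

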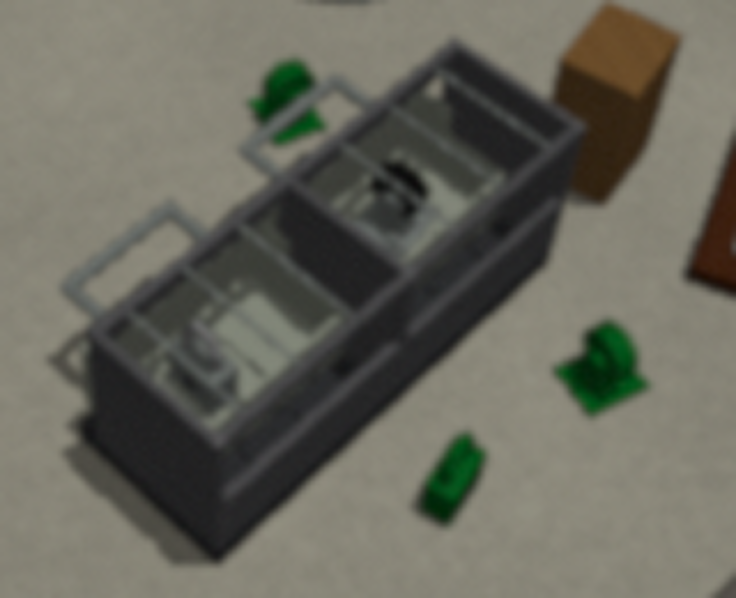

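```bash
cat > h.py <<'E'
import numpy as np
from scipy.spatial.transform import Rotation as R
from scipy.optimize import least_squares
def proj(p,P):
    """p params, P Nx3 world"""
    T=np.linalg.inv(p["pose"]); c=P@T[:3,:3].T+T[:3,3]
    v=np.stack([c[:,0],-c[:,1],-c[:,2]],1); u=v@p["camera_matrix"].T
    return u[:,:2]/u[:,2:]
def ray(p,uv,z):
    v=np.linalg.inv(p["camera_matrix"])@np.array([uv[0],uv[1],1.]); d=p["pose"][:3,:3]@np.array([v[0],-v[1],-v[2]])
    o=p["pose"][:3,3]; return o+d*(z-o[2])/d[2]
def Rz(a): return R.from_euler('z',a).as_matrix()
E
python3 - <<'E'
from h import *
from plant import bot
S=bot.camera_params("scene");D=bot.camera_params("side")
def fit(obs,x0):
    def f(q):
        r=[]
        for cam,pl,uv in obs:
            w=Rz(q[2])@np.array(pl)+[q[0],q[1],0]; r+=list(proj(cam,w[None])[0]-uv)
        return np.array(r)
    s=least_squares(f,x0,loss='soft_l1'); return s.x,s.fun.reshape(-1,2).round(1).tolist()
sc=lambda u,v,k,ox,oy:(u/k+ox,v/k+oy)
d=lambda u,v:sc(u,v,4.6,215,150); s=lambda u,v:sc(u,v,2.3,50,90); c=lambda u,v:sc(u,v,2.7,90,90)
pl=dict(FL=(.022,.166,.154),BL=(.132,.166,.154),FR=(.022,-.166,.154),BR=(.132,-.166,.154))
o=[(S,pl['FL'],d(455,42)),(S,pl['BL'],d(583,127)),(S,pl['FR'],d(97,335)),(S,pl['BR'],d(218,440)),
(D,pl['FL'],s(578,115)),(D,pl['BL'],s(667,120)),(D,pl['FR'],s(540,290)),(D,pl['BR'],s(658,297)),(S,(.132,-.166,0),d(218,560)),(D,(.132,-.166,0),s(640,408))]
print("unit",fit(o,[.6,0,0]))
t=.075
o=[(S,(-t,t,.022),c(193,317)),(S,(t,t,.022),c(280,388)),(S,(t,-t,.022),c(180,474)),(S,(-t,-t,.022),c(95,397)),
(D,(-t,t,.022),s(248,403)),(D,(t,t,.022),s(394,415)),(D,(t,-t,.022),s(363,546)),(D,(-t,-t,.022),s(194,532))]
print("tray",fit(o,[.5,-.3,0]))
print("mug S bottom~",ray(S,c(98,358),0),ray(D,s(150,500),0))
for n,cam,f,a in [("padlock top",S,d,(215,345))]: print(n,ray(cam,f(*a),.1))
E
```

```text
unit (array([0.59335569, 0.03153832, 0.04621274]), [[0.1, -1.1], [1.1, -0.1], [-2.0, -0.8], [0.6, 2.0], [-0.7, -1.8], [0.1, -0.6], [-1.3, -2.4], [0.1, 0.9], [0.5, 2.2], [0.2, 1.9]])
tray (array([ 0.43431849, -0.28489709,  0.14642824]), [[-0.1, -0.4], [0.1, -1.3], [-0.5, 1.5], [-1.5, 1.2], [0.3, -1.7], [0.7, -2.5], [0.2, 0.3], [-0.7, 0.0]])
mug S bottom~ [ 0.30896623 -0.33348874  0.        ] [ 0.30338204 -0.33791263  0.        ]
padlock top [ 0.65424147 -0.0612449   0.1       ]
```

```bash
cat >> h.py <<'E'
def projf(p,P):
    """equidistant fisheye wrist"""
    T=np.linalg.inv(p["pose"]); c=P@T[:3,:3].T+T[:3,3]
    v=np.stack([c[:,0],-c[:,1],-c[:,2]],1); rr=np.hypot(v[:,0],v[:,1]); th=np.arctan2(rr,v[:,2])
    K=p["camera_matrix"]; return np.stack([K[0,2]+K[0,0]*th*v[:,0]/rr,K[1,2]+K[1,1]*th*v[:,1]/rr],1)
def tool(yaw,tilt):
    """pointing down, tool x toward robot, jaws along unit y; tilt>0 leans gripper body toward the robot"""
    M=Rz(yaw)@R.from_euler('y',-tilt).as_matrix()@R.from_rotvec([0,np.pi,0]).as_matrix()
    return R.from_matrix(M).as_rotvec()
E
python3 - <<'E'
from h import *
from plant import bot
import cv2
print(tool(0.046,0.3))
bot.move_to([.50,-.03,.29],tool(.046,0.0))
p=bot.camera_params("wrist");im=bot.camera("wrist");np.savez("w1.npz",K=p["camera_matrix"],pose=p["pose"])
cv2.imwrite("pics/w1.png",im[:,:,::-1]);cv2.imwrite("pics/w1b.png",cv2.resize(im[:,:,::-1],(800,600),interpolation=3))
print(bot.observe()["time_s"])
E
```

```text
[-0.06535231  2.84090385  0.00987704]
3.925
```

View pics/w1b.png

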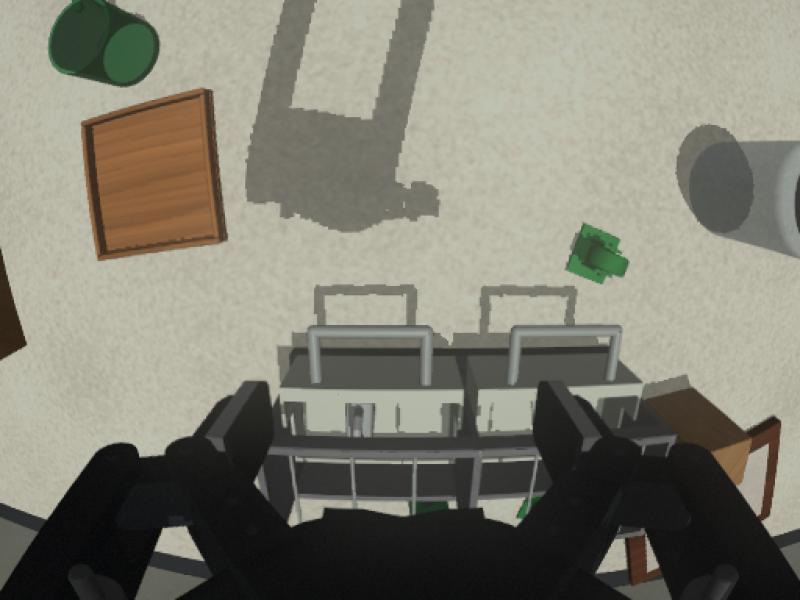

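```bash
python3 - <<'E'
from h import *
import cv2
z=np.load("w1.npz");p=dict(camera_matrix=z["K"],pose=z["pose"])
k=1.5625
def fit(obs,x0):
    P=np.array([a for a,_ in obs]);U=np.array([b for _,b in obs])/k
    f=lambda q:(projf(p,P@Rz(q[2]).T+[q[0],q[1],0])-U).ravel()
    s=least_squares(f,x0,loss='soft_l1');return s.x,(s.fun.reshape(-1,2)*k).round(1).tolist()
o=[((-.045,-.081,.088),(371,331)),((-.045,.081,.088),(566,331)),((.022,-.166,.154),(268,452)),((.022,.166,.154),(676,437)),((0,-.156,.1),(281,389)),((0,.156,.1),(645,385))]
u,r=fit(o,[.59,.03,.046]);print(u,r)
t=.075
tr,r=fit([((-t,-t,.022),(82,122)),((-t,t,.022),(210,90)),((t,t,.022),(226,241)),((t,-t,.022),(99,259))],[.43,-.28,.14]);print(tr,r)
def rf(uv,zz):
    K=p["camera_matrix"];d=(np.array(uv)/k-K[:2,2])/K[0,0];th=np.linalg.norm(d);e=d/th*np.sin(th);v=p["pose"][:3,:3]@[e[0],-e[1],-np.cos(th)]
    o=p["pose"][:3,3];return o+v*(zz-o[2])/v[2]
for uv,zz in [((360,408),.1)]:
    w=rf(uv,zz);print("padlock shackle",w,Rz(u[2]).T@(w-[u[0],u[1],0]))
print("mug base",rf((130,53),.005))
im=cv2.imread("pics/w1b.png")
def line(a,b,c=(0,0,255),T=u):
    q=[projf(p,(Rz(T[2])@np.array(x)+[T[0],T[1],0])[None])[0]*k for x in(a,b)]
    cv2.line(im,*[tuple(int(round(x)) for x in y) for y in q],c,1)
for s in(-.081,.081):
    for dz in (.083,.093): line((-.045,s-.045,dz),(-.045,s+.045,dz))
    line((0,s-.075,.1),(0,s+.075,.1));line((.045,s-.075,.034),(.045,s+.075,.034))
line((.022,-.166,.154),(.022,.166,.154));line((.132,-.166,.154),(.132,.166,.154));line((.022,-.166,.154),(.132,-.166,.154))
for a,b in [((-t,-t),(-t,t)),((-t,t),(t,t)),((t,t),(t,-t)),((t,-t),(-t,-t))]: line((*a,.022),(*b,.022),(255,0,0),tr)
cv2.imwrite("pics/w1o.png",im)
E
```

```text
[0.59356907 0.03177686 0.04527364] [[0.2, 2.7], [3.8, 1.9], [-14.5, -4.2], [1.9, -1.0], [-1.0, 0.9], [-0.1, -0.5]]
[ 0.42935602 -0.27907094  0.12768311] [[1.3, -1.7], [-1.2, -4.3], [-1.0, 2.2], [1.5, 2.1]]
padlock shackle [ 0.61252758 -0.05820098  0.1       ] [ 0.01486685 -0.09074367  0.1       ]
mug base [ 0.29589662 -0.3178003   0.005     ]
```

View pics/w1o.png

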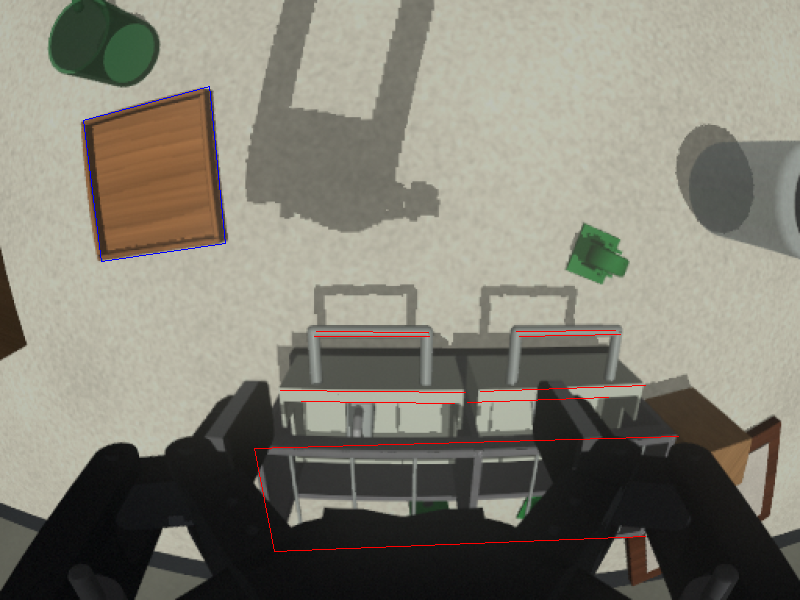

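```bash
python3 - <<'E'
from h import *
from plant import bot
z=np.load("w1.npz");print(z["pose"].round(4));p=bot.camera_params("wrist");print(p["pose"].round(4))
o=bot.observe();print(o["tool_pos"],R.from_rotvec(o["eef_rot"]).as_matrix().round(4))
print(o["qpos"])
E
```

```text
[[-4.680e-02 -9.591e-01 -2.791e-01  4.294e-01]
 [ 9.989e-01 -4.490e-02 -1.340e-02 -3.230e-02]
 [ 3.000e-04 -2.794e-01  9.602e-01  4.319e-01]
 [ 0.000e+00  0.000e+00  0.000e+00  1.000e+00]]
[[-4.700e-02 -9.591e-01 -2.790e-01  4.294e-01]
 [ 9.989e-01 -4.500e-02 -1.340e-02 -3.230e-02]
 [ 3.000e-04 -2.794e-01  9.602e-01  4.319e-01]
 [ 0.000e+00  0.000e+00  0.000e+00  1.000e+00]]
[ 0.50005629 -0.0293152   0.28988336] [[-9.989e-01 -4.690e-02 -2.000e-04]
 [-4.690e-02  9.989e-01  2.000e-04]
 [ 2.000e-04  2.000e-04 -1.000e+00]]
[-1.61061849e-01 -1.57135923e-01  1.66732822e+00  1.55003357e-04
  1.63158941e+00 -1.77880733e+00]
```

```bash
python3 - <<'E'
import cv2
im=cv2.imread("pics/w1.png");cv2.imwrite("pics/w1z.png",cv2.resize(im[200:320,160:440],None,fx=2.85,fy=2.85,interpolation=2))
E
```

```text
(no output)
```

View pics/w1z.png

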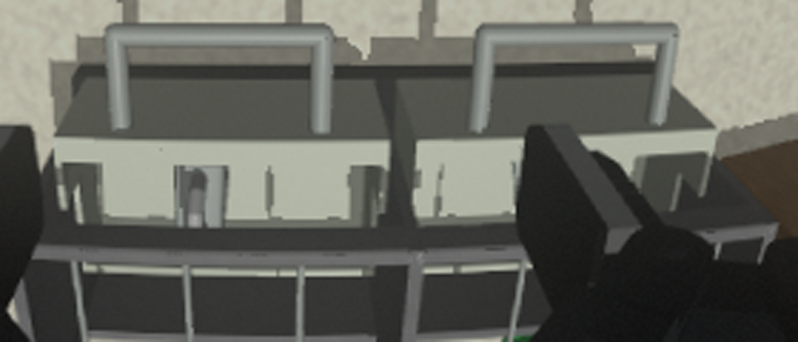

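```bash
cat >> h.py <<'E'
U=np.array([.5935,.0318,.0455]); TR=np.array([.4305,-.281,.135])
def binp(th,x,z,y=-.081):
    w=R.from_euler('y',-th).as_matrix()@np.array([x,0,z])+[0,y,.03]
    return Rz(U[2])@w+[U[0],U[1],0]
def tl(t): return tool(U[2],t)
E
python3 - <<'E'
from h import *
from plant import bot
import cv2
ths=np.linspace(0.05,.70,7)
pts=[(binp(0,-.020,.13),tl(.2)),(binp(0,-.020,.040),tl(.2))]+[(binp(t,-.028,.040),tl(t+.2*(1-t/.7))) for t in ths]
for a,b in pts: assert bot.inverse_kinematics(a,b) is not None
bot.move_gripper(0)
bot.move_to(*pts[0])
print("down",bot.move_linear(*pts[1],feed=.08,f_stop=15))
o=bot.observe();print(o["tool_pos"]-pts[1][0],o["contact_force"].round(1),o["time_s"])
p=bot.camera_params("wrist");im=bot.camera("wrist")
cv2.imwrite("pics/w2.png",cv2.resize(im[:,:,::-1],(800,600),interpolation=3))
im=bot.camera("side");cv2.imwrite("pics/s2.png",cv2.resize(im[90:290,200:400,::-1],None,fx=3,fy=3,interpolation=2))
E
```

```text
down False
[ 0.00057269 -0.00011481  0.00077661] [0.7 0.5 1.5] 6.6167
```

View pics/w2.png

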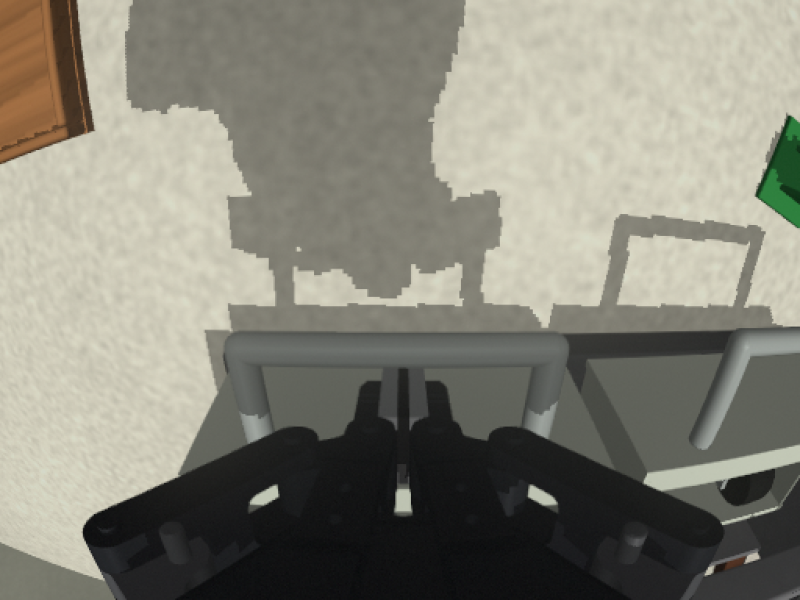

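View pics/s2.png

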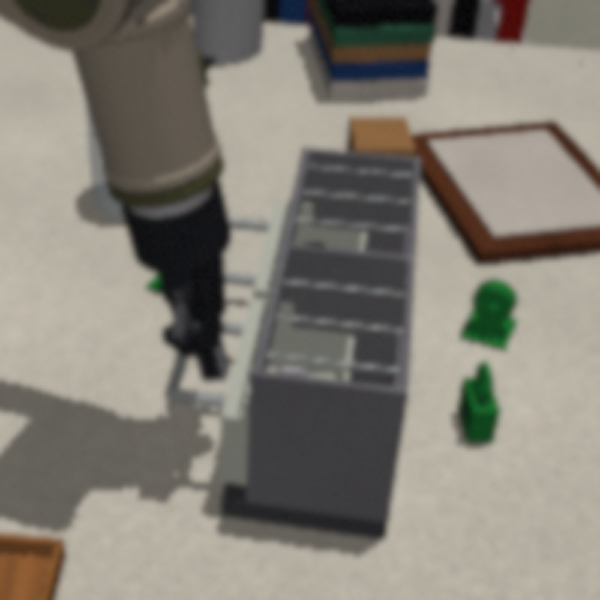

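The closed fingers are behind the right-hand bar, centred between its legs (bar at about (395,350), finger tips at about (403,380)). Now I pull.

```bash
python3 - <<'E'
from h import *
from plant import bot
import cv2
for t in np.linspace(0.05,.70,7):
    r=bot.move_linear(binp(t,-.028,.040),tl(t+.2*(1-t/.7)),feed=.04,f_stop=45)
    o=bot.observe();print(round(t,2),r,o["contact_force"].round(1),o["time_s"])
    if r: break
im=bot.camera("scene");cv2.imwrite("pics/sc3.png",cv2.resize(im[150:280,190:350,::-1],None,fx=4.6,fy=4.6,interpolation=2))
im=bot.camera("side");cv2.imwrite("pics/s3.png",cv2.resize(im[90:290,200:400,::-1],None,fx=3,fy=3,interpolation=2))
E
```

```text
0.05 False [ 3.6 -0.4 -1.6] 7.1167
0.16 False [ 3.2  0.3 -1. ] 7.4
0.27 False [ 1.5 -0.1 -0.6] 7.6833
0.37 False [ 0.2 -1.4  0.3] 7.9667
0.48 False [ 0.  -0.1 -0.1] 8.25
0.59 False [ 0.6 -0.2  0.4] 8.5333
0.7 False [-0.6  0.   0.3] 8.8667
```

View pics/s3.png

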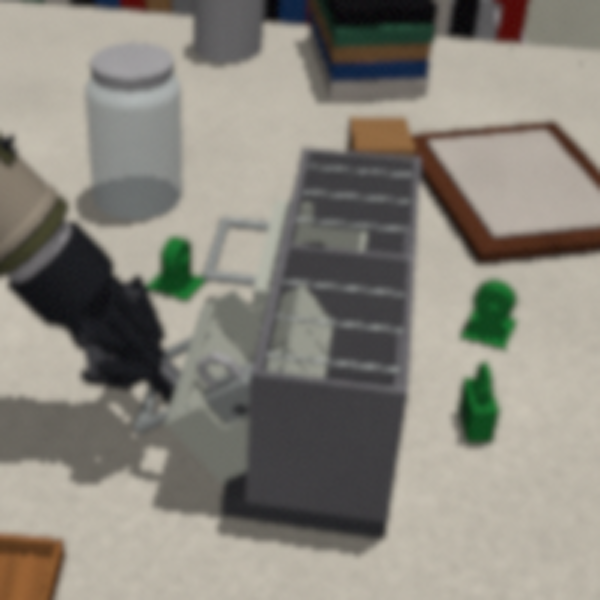

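View pics/sc3.png

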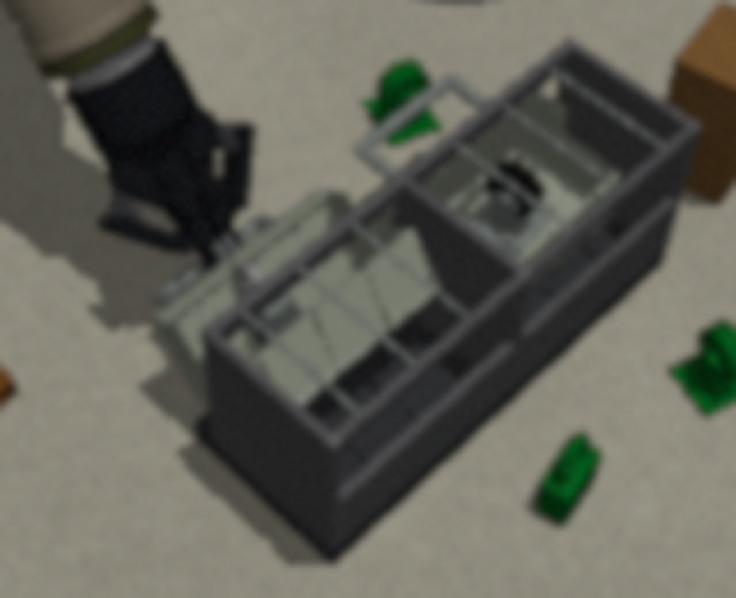

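```bash
python3 - <<'E'
from h import *
from plant import bot
import cv2
bot.move_linear(binp(.7,-.021,.042),tl(.7),feed=.1)
bot.move_linear(binp(.7,-.021,.17),tl(.7),feed=.2)
bot.move_linear(binp(.5,-.00,.22),tl(.45),feed=.2)
p=bot.camera_params("wrist");im=bot.camera("wrist");np.savez("w4.npz",K=p["camera_matrix"],pose=p["pose"])
cv2.imwrite("pics/w4.png",im[:,:,::-1]);cv2.imwrite("pics/w4b.png",cv2.resize(im[:,:,::-1],(800,600),interpolation=3))
for t in ["padlock"]:print([(d["bbox"],round(d["score"],2)) for d in bot.trace("wrist",t)])
print(bot.observe()["time_s"])
E
```

```text
Traceback (most recent call last):
plant.MotionError: the arm cannot follow that straight line within its joint ranges
```

```bash
python3 - <<'E'
from h import *
from plant import bot
import cv2
o=bot.observe();print(o["tool_pos"]-binp(.7,-.021,.042),o["qpos"].round(2))
for z in(.08,.09,.1,.12,.15):print(z,[ (x:=bot.inverse_kinematics(binp(.7,-.021,z),tl(t))) is not None and x.round(2).tolist() for t in(.7,.5)])
for x,z,t in((0,.22,.45),(.03,.2,.3),(.03,.2,.45),(.03,.15,.6)):
    q=bot.inverse_kinematics(binp(.5,x,z),tl(t));print(x,z,t,None if q is None else q.round(2))
E
```

```text
[0.00061831 0.00010021 0.00065106] [-0.35 -0.33  2.45  0.62  0.44 -2.45]
0.08 [False, [-0.31, -0.37, 2.33, 0.25, 0.73, -2.08]]
0.09 [False, [-0.32, -0.41, 2.34, 0.25, 0.76, -2.08]]
0.1 [False, [-0.32, -0.45, 2.35, 0.25, 0.78, -2.07]]
0.12 [False, [-0.34, -0.53, 2.37, 0.24, 0.84, -2.07]]
0.15 [False, [-0.36, -0.64, 2.4, 0.24, 0.93, -2.08]]
0 0.22 0.45 [-0.33 -0.63  2.21  0.18  1.15 -1.99]
0.03 0.2 0.3 [-0.26 -0.35  1.99  0.09  1.22 -1.89]
0.03 0.2 0.45 [-0.3  -0.51  2.13  0.17  1.09 -1.96]
0.03 0.15 0.6 [-0.32 -0.53  2.28  0.27  0.84 -2.06]
```

```bash
python3 - <<'E'
from h import *
from plant import bot
import cv2
print(bot.move_linear(binp(.7,-.024,.085),tl(.52),feed=.1,f_stop=20))
bot.move_linear(binp(.5,-.0,.22),tl(.45),feed=.2)
p=bot.camera_params("wrist");im=bot.camera("wrist");np.savez("w4.npz",K=p["camera_matrix"],pose=p["pose"])
cv2.imwrite("pics/w4.png",im[:,:,::-1]);cv2.imwrite("pics/w4b.png",cv2.resize(im[:,:,::-1],(800,600),interpolation=3))
for t in ["padlock"]:print([(d["bbox"],round(d["score"],2)) for d in bot.trace("wrist",t)])
print(bot.observe()["time_s"])
E
```

```text
False
[([232.3, 189.6, 22.5, 31.7], 0.74), ([182.0, 128.9, 147.8, 131.1], 0.42)]
10.7833
```

View pics/w4b.png

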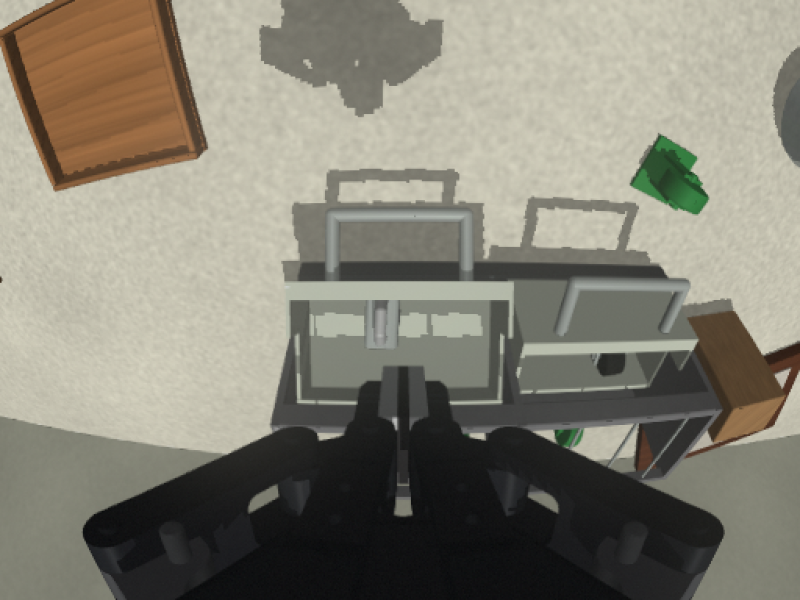

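```bash
python3 - <<'E'
from h import *
import cv2
z=np.load("w4.npz");p=dict(camera_matrix=z["K"],pose=z["pose"]);k=1.5625
def pr(P,th): return projf(p,np.array([binp(th,x,zz,y-.081) for x,y,zz in P]))*k
obs=[((-.045,-.040,.058),(332,214)),((-.045,.040,.058),(467,214)),((0,-.075,.07),(286,283)),((0,.075,.07),(513,283)),((.012,0,.070),(400,300))]
f=lambda q:(pr([a for a,_ in obs],q[0])-np.array([b for _,b in obs])).ravel()
s=least_squares(f,[.65],loss='soft_l1');th=s.x[0];print("theta",th,s.fun.reshape(-1,2).round(1).tolist())
# padlock: assume upright in bin; fit x,y,yaw
po=[((.022,-.012,.040),(366,347)),((.022,.012,.040),(397,347)),((.022,0,0.040),(381,347))]
g=lambda q:(pr([(q[0]+a[0],q[1]+a[1],a[2]+.004) for a,_ in po],th)-np.array([b for _,b in po])).ravel()
s2=least_squares(g,[.03,0]);print("padlock bin xy",s2.x,s2.fun.reshape(-1,2).round(1).tolist())
im=cv2.imread("pics/w4b.png")
def line(P,c,th=th):
    q=pr(P,th).round().astype(int);cv2.polylines(im,[q.reshape(-1,1,2)],False,c,1)
x,y=s2.x
for zz,c in((.004,(255,0,0)),(.044,(0,0,255))): line([(x+a,y+b,zz) for a,b in((-.022,-.012),(.022,-.012),(.022,.012),(-.022,.012),(-.022,-.012))],c)
line([(x+a,y+b,.072) for a,b in((-.017,-.004),(.017,-.004),(.017,.004),(-.017,.004),(-.017,-.004))],(0,200,255))
line([(0,-.075,.07),(0,.075,.07)],(0,255,0));line([(.012,-.075,.07),(.012,.075,.07)],(0,255,0));line([(.09,-.075,.045),(.09,.075,.045)],(0,255,0))
line([(-.045,-.04,.058),(-.045,.04,.058)],(0,255,0))
cv2.imwrite("pics/w4o.png",cv2.resize(im[180:430,260:540],None,fx=2.4,fy=2.4))
E
```

```text
theta 0.68296639425028 [[10.2, 1.7], [-6.7, 1.6], [1.3, -0.8], [2.3, -0.9], [1.2, 0.3]]
padlock bin xy [ 0.0239065  -0.01415087] [[-1.6, -0.0], [1.3, 0.0], [0.3, 0.0]]
```

View pics/w4o.png

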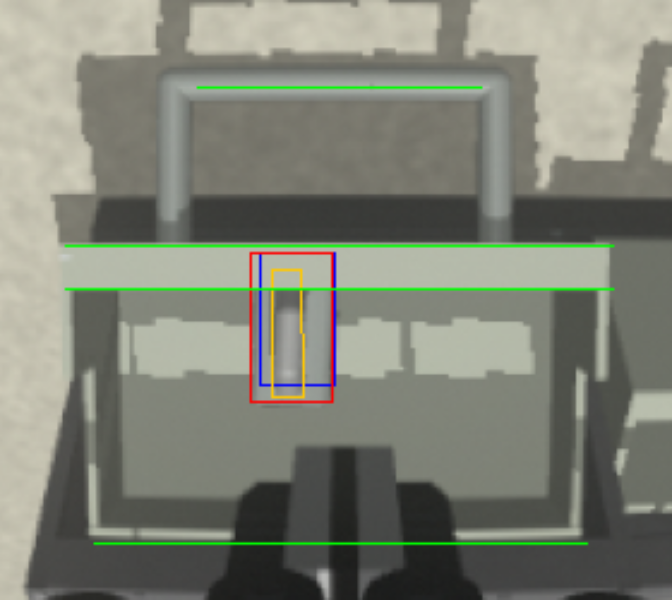

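```bash
python3 - <<'E'
from h import *
from plant import bot
th=.683;y=-.095
for tau in(.683,.65,.6,.55,.5):
    for x,z in((.028,.010),(.028,.05),(.036,.010),(.036,.06),(.04,.1)):
        q=bot.inverse_kinematics(binp(th,x,z,y),tl(tau));print(tau,x,z,None if q is None else q.round(2))
v=lambda yaw,t:tool(yaw,t)
c=Rz(TR[2])@np.array([.02,.01,0])+[TR[0],TR[1],0]
for yaw in(-.6,-.4,0):
  for zz in(.02,.2):
    q=bot.inverse_kinematics(c+[0,0,zz],tool(yaw,0));print(yaw,zz,None if q is None else q.round(2))
E
```

```text
0.683 0.028 0.01 [-0.32 -0.14  2.27  0.58  0.43 -2.39]
0.683 0.028 0.05 [-0.34 -0.29  2.32  0.51  0.52 -2.33]
0.683 0.036 0.01 [-0.31 -0.13  2.25  0.56  0.43 -2.37]
0.683 0.036 0.06 [-0.34 -0.32  2.32  0.48  0.55 -2.3 ]
0.683 0.04 0.1 [-0.37 -0.47  2.36  0.43  0.66 -2.25]
0.65 0.028 0.01 [-0.31 -0.13  2.24  0.5   0.46 -2.31]
0.65 0.028 0.05 [-0.33 -0.27  2.3   0.44  0.55 -2.26]
0.65 0.036 0.01 [-0.31 -0.12  2.22  0.48  0.47 -2.29]
0.65 0.036 0.06 [-0.33 -0.3   2.29  0.42  0.58 -2.24]
0.65 0.04 0.1 [-0.36 -0.44  2.33  0.38  0.69 -2.2 ]
0.6 0.028 0.01 [-0.3  -0.11  2.2   0.4   0.51 -2.21]
0.6 0.028 0.05 [-0.32 -0.25  2.25  0.37  0.6  -2.18]
0.6 0.036 0.01 [-0.29 -0.1   2.18  0.39  0.52 -2.19]
0.6 0.036 0.06 [-0.32 -0.27  2.25  0.35  0.63 -2.16]
0.6 0.04 0.1 [-0.34 -0.41  2.28  0.33  0.73 -2.14]
0.55 0.028 0.01 [-0.29 -0.08  2.15  0.32  0.57 -2.13]
0.55 0.028 0.05 [-0.31 -0.22  2.21  0.3   0.65 -2.12]
0.55 0.036 0.01 [-0.28 -0.08  2.14  0.31  0.58 -2.12]
0.55 0.036 0.06 [-0.31 -0.24  2.2   0.29  0.68 -2.1 ]
0.55 0.04 0.1 [-0.33 -0.37  2.23  0.27  0.78 -2.09]
0.5 0.028 0.01 [-0.27 -0.06  2.11  0.26  0.63 -2.07]
0.5 0.028 0.05 [-0.29 -0.19  2.16  0.25  0.71 -2.06]
0.5 0.036 0.01 [-0.27 -0.05  2.09  0.25  0.64 -2.06]
0.5 0.036 0.06 [-0.29 -0.21  2.15  0.24  0.73 -2.05]
0.5 0.04 0.1 [-0.31 -0.33  2.18  0.23  0.83 -2.05]
-0.6 0.02 [-0.64  0.14  1.89  0.    1.12 -1.61]
-0.6 0.2 [-0.64 -0.06  1.74  0.    1.46 -1.61]
-0.4 0.02 [-0.64  0.14  1.89  0.    1.12 -1.81]
-0.4 0.2 [-0.64 -0.06  1.74  0.    1.46 -1.81]
0 0.02 [-0.64  0.14  1.89  0.    1.12 -2.21]
0 0.2 [-0.64 -0.06  1.74  0.    1.46 -2.21]
```

```bash
python3 - <<'E'
from h import *
from plant import bot
import cv2
th=.683;y=-.0953
bot.move_gripper(.05,45)
bot.move_linear(binp(th,.028,.10,y),tl(th),feed=.2)
p=bot.camera_params("wrist");im=bot.camera("wrist")
cv2.imwrite("pics/w5.png",cv2.resize(im[:,:,::-1],(800,600),interpolation=3))
print("dn",bot.move_linear(binp(th,.028,.011,y),tl(th),feed=.06,f_stop=12))
o=bot.observe();print((o["tool_pos"]-binp(th,.028,.011,y)).round(4),o["contact_force"].round(1),o["time_s"],o["width"])
im=bot.camera("scene");cv2.imwrite("pics/sc6.png",cv2.resize(im[150:280,190:350,::-1],None,fx=4.6,fy=4.6,interpolation=2))
im=bot.camera("wrist")
cv2.imwrite("pics/w6.png",cv2.resize(im[:,:,::-1],(800,600),interpolation=3))
E
```

```text
dn False
[ 0.0001 -0.0001  0.0004] [-0.1 -0.5  0.6] 13.7417 0.049927367762093146
```

View pics/w5.png

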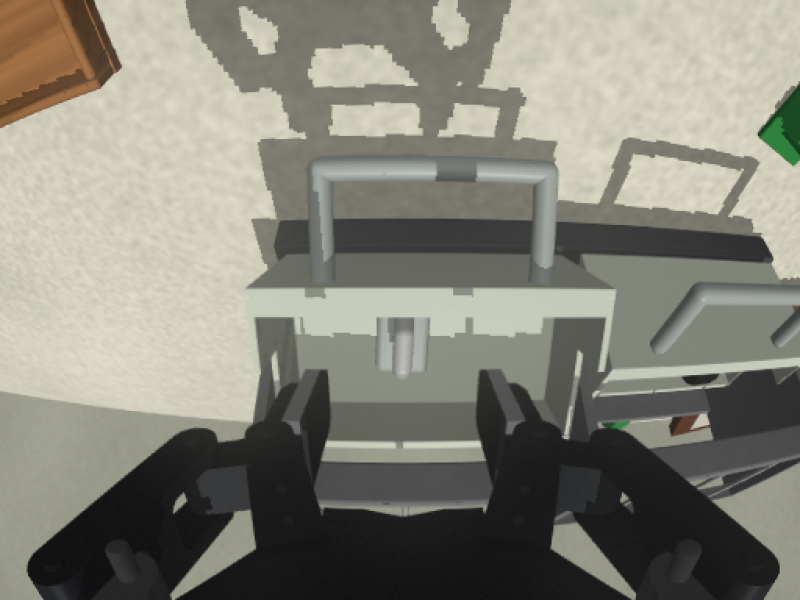

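View pics/w6.png

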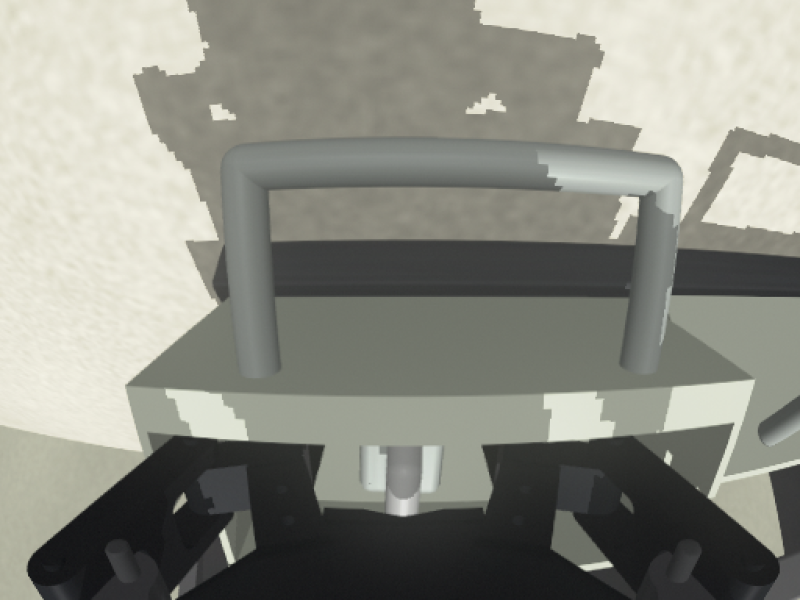

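View pics/sc6.png

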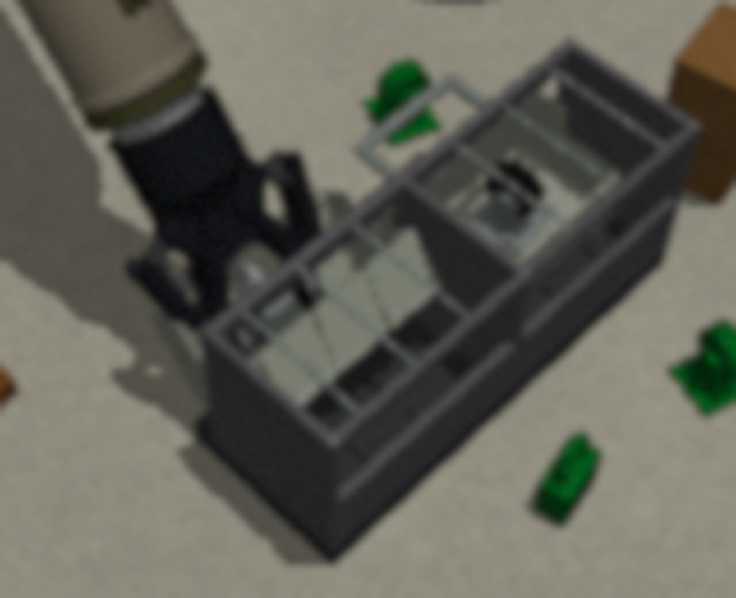

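```bash
python3 - <<'E'
from h import *
from plant import bot
import cv2
th=.683;y=-.0953
bot.move_gripper(0.0,45)
o=bot.observe();print(o["width"],o["contact_force"].round(1))
assert .018<o["width"]<.03
print("back",bot.move_linear(binp(th,.035,.013,y),tl(th),feed=.03,f_stop=25));o=bot.observe();print(o["contact_force"].round(1))
print("lift",bot.move_linear(binp(th,.035,.045,y),tl(th),feed=.05,f_stop=15));o=bot.observe();print(o["contact_force"].round(1),o["time_s"],o["width"])
im=bot.camera("wrist")
cv2.imwrite("pics/w7.png",cv2.resize(im[:,:,::-1],(800,600),interpolation=3))
im=bot.camera("side");cv2.imwrite("pics/s7.png",cv2.resize(im[90:290,200:400,::-1],None,fx=3,fy=3,interpolation=2))
E
```

```text
0.023723956339013683 [-4.6  0.5  4.8]
back False
[-0.6  0.6 -2.4]
lift True
[-0.1 -0.5 -2.3] 15.075 0.02332972050705176
```

View pics/w7.png

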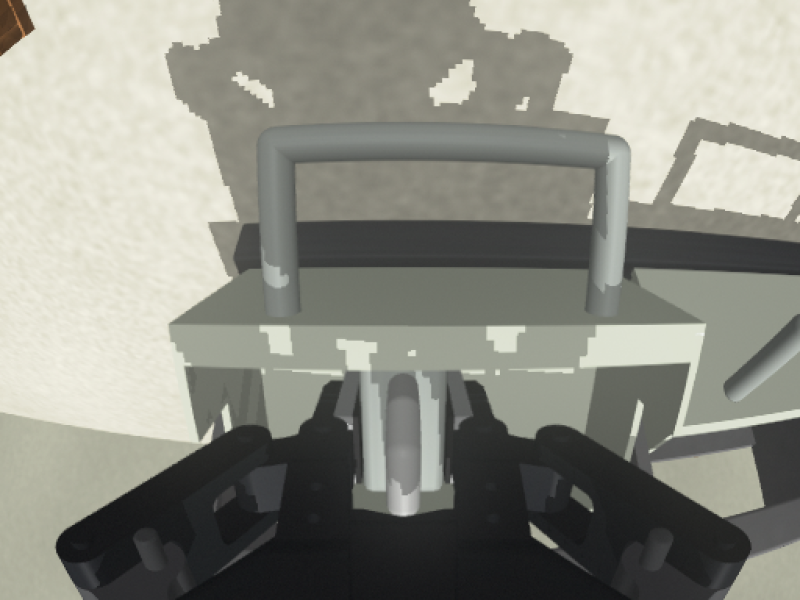

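View pics/s7.png

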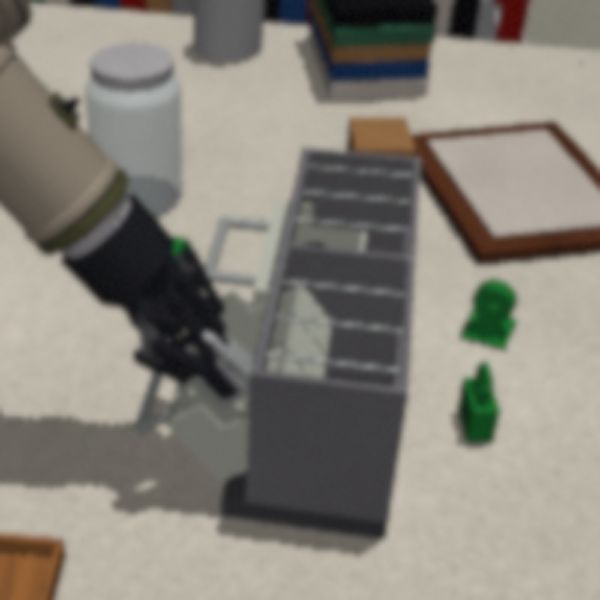

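```bash
python3 - <<'E'
from h import *
from plant import bot
import cv2
th=.683;y=-.0953
def bc():
    o=bot.observe();w=Rz(U[2]).T@(o["tool_pos"]-[U[0],U[1],0])-[0,0,.03];return (R.from_euler('y',th).as_matrix()@w).round(4),o["contact_force"].round(1),o["time_s"]
print(bc());z=bc()[0][2]
print(bot.move_linear(binp(th,.035,z-.002,y),tl(th),feed=.03,f_stop=25),bc())
print(bot.move_linear(binp(th,.042,z-.002,y),tl(th),feed=.03,f_stop=25),bc())
print(bot.move_linear(binp(th,.042,z+.020,y),tl(th),feed=.04,f_stop=12),bc())
im=bot.camera("wrist")
cv2.imwrite("pics/w8.png",cv2.resize(im[:,:,::-1],(800,600),interpolation=3))
E
```

```text
(array([ 0.0324, -0.0947,  0.036 ]), array([-0.2,  1.1, -2.6]), 15.175)
False (array([ 0.0349, -0.0953,  0.0339]), array([-0.1, -0.1, -3.7]), 15.4417)
False (array([ 0.0425, -0.0953,  0.034 ]), array([-0.3, -0.1, -3.3]), 15.825)
False (array([ 0.0422, -0.0954,  0.0562]), array([ 0.2, -0.8, -2.8]), 16.525)
```

View pics/w8.png

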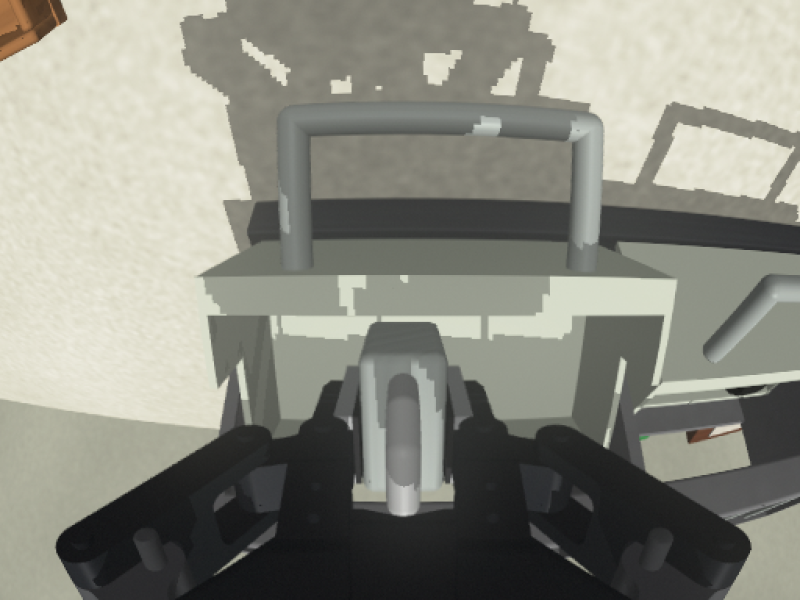

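```bash
python3 - <<'E'
from h import *
from plant import bot
import cv2
th=.683;y=-.0953
print(bot.move_linear(binp(th,.042,.105,y),tl(th),feed=.12,f_stop=12))
bot.move_linear(binp(th,.042,.105,y)+[-.05,-.01,.06],tl(.4),feed=.15)
c=Rz(TR[2])@np.array([.02,.01,0])+[TR[0],TR[1],0]
bot.move_to(c+[0,0,.20],tool(-.4,0))
o=bot.observe();print(o["width"],o["contact_force"].round(1),o["time_s"],o["tool_pos"])
p=bot.camera_params("wrist");im=bot.camera("wrist");np.savez("w9.npz",K=p["camera_matrix"],pose=p["pose"])
cv2.imwrite("pics/w9.png",cv2.resize(im[:,:,::-1],(800,600),interpolation=3))
im=bot.camera("side");cv2.imwrite("pics/s9.png",im[:,:,::-1]);cv2.imwrite("pics/s9b.png",cv2.resize(im[130:350,50:270,::-1],None,fx=2.7,fy=2.7,interpolation=2))
im=bot.camera("scene");cv2.imwrite("pics/sc9b.png",cv2.resize(im[90:290,60:260,::-1],None,fx=3,fy=3,interpolation=2))
E
```

```text
False
0.02355942290133991 [-0.1  0.6 -3.1] 18.6333 [ 0.44875029 -0.26767485  0.19859909]
```

View pics/w9.png

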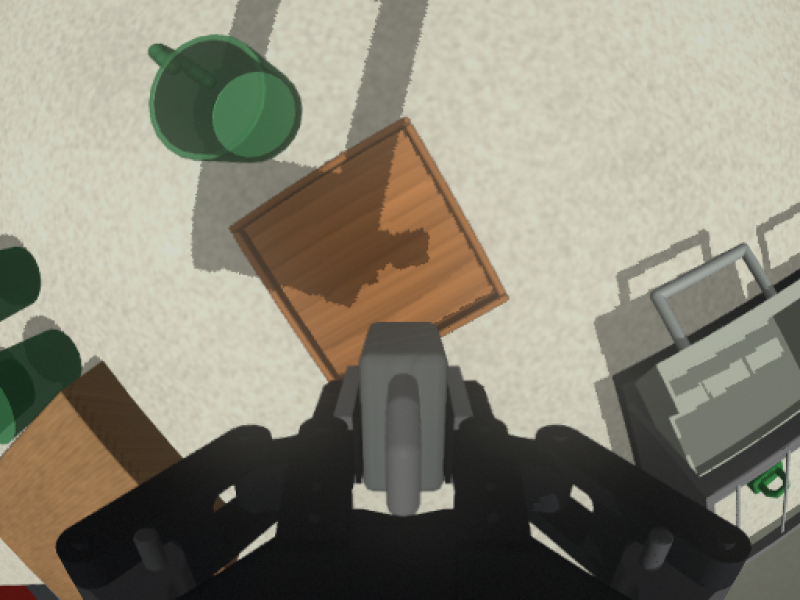

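View pics/s9b.png

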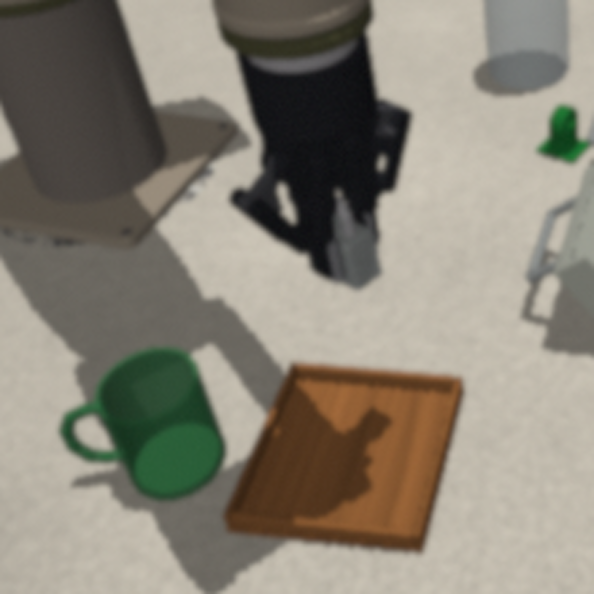

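View pics/sc9b.png

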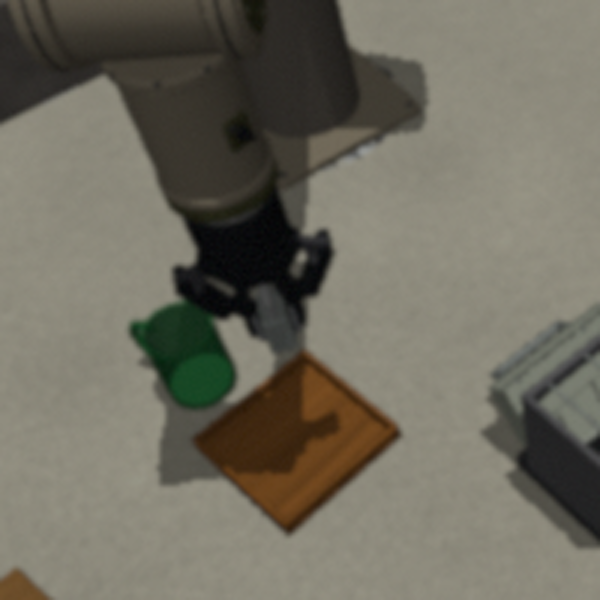

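```bash
cat > pit.py <<'E'
from h import *
import sys
def fitpit(npz,tp,yaw,tilt=0,obs=None):
    z=np.load(npz);p=dict(camera_matrix=z["K"],pose=z["pose"]);k=1.5625
    B=Rz(yaw)@R.from_euler('y',-tilt).as_matrix()
    P=np.array([a for a,_ in obs]);O=np.array([b for _,b in obs])
    def f(q):
        M=B@R.from_euler('y',-q[3]).as_matrix()
        W=P@M.T+(tp+B@np.array([q[0],q[1],q[2]])); return ((projf(p,W)*k)-O).ravel()
    s=least_squares(f,[0,0,-.007,0]); return s.x,s.fun.reshape(-1,2).round(1).tolist()
E
python3 - <<'E'
from pit import *
X,Y=.022,.012
obs=[((-X,-Y,0),(370,322)),((-X,Y,0),(438,322)),((-X,-Y,.04),(360,354)),((-X,Y,.04),(447,354)),((X,-Y,.04),(363,490)),((X,Y,.04),(443,490)),((0,0,.068),(402,440))]
for o in (obs[:6],obs[:4]+obs[4:6]):print(fitpit("w9.npz",np.array([.44875,-.26767,.1986]),-.4,0,o))
E
python3 - <<'E'
import cv2
im=cv2.imread("pics/w9.png");cv2.imwrite("pics/w9z.png",cv2.resize(im[300:530,320:490],None,fx=2.6,fy=2.6))
E
```

```text
(array([ 0.00225694,  0.0007172 , -0.01326957,  0.09409044]), [[-0.4, -0.0], [-1.1, -0.0], [-0.3, -0.1], [0.6, -0.1], [1.3, 0.2], [-0.3, 0.1]])
(array([ 0.00225694,  0.0007172 , -0.01326957,  0.09409044]), [[-0.4, -0.0], [-1.1, -0.0], [-0.3, -0.1], [0.6, -0.1], [1.3, 0.2], [-0.3, 0.1]])
```

View pics/w9z.png

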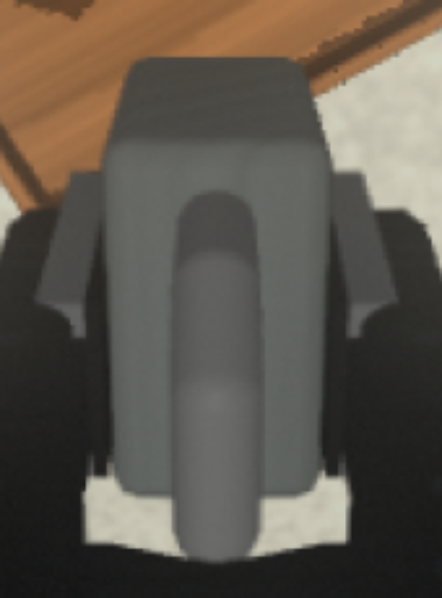

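```bash
python3 - <<'E'
from h import *
from plant import bot
import cv2
c=Rz(TR[2])@np.array([.015,.005,0])+[TR[0],TR[1],0]
t=-.085
bot.move_linear(c+[0,0,.06],tool(-.4,t),feed=.15)
bot.wait(.2)
f0=bot.observe()["contact_force"]
r=bot.move_linear(c+[0,0,.008],tool(-.4,t),feed=.025,f_stop=5)
o=bot.observe();print(r,o["tool_pos"].round(4),(o["contact_force"]-f0).round(1),o["moment"].round(2),o["time_s"])
im=bot.camera("side");cv2.imwrite("pics/s10.png",cv2.resize(im[180:350,100:270,::-1],None,fx=3.5,fy=3.5,interpolation=2))
p=bot.camera_params("wrist");im=bot.camera("wrist");np.savez("w10.npz",K=p["camera_matrix"],pose=p["pose"])
cv2.imwrite("pics/w10.png",cv2.resize(im[:,:,::-1],(800,600),interpolation=3))
E
```

```text
True [ 0.4446 -0.274   0.0137] [-1.2  1.   8.3] [ 0.03  0.05 -0.01] 21.7083
```

View pics/s10.png

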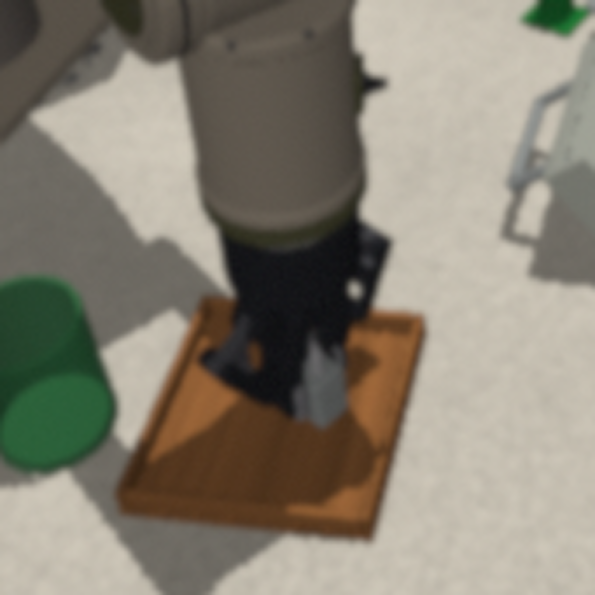

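View pics/w10.png

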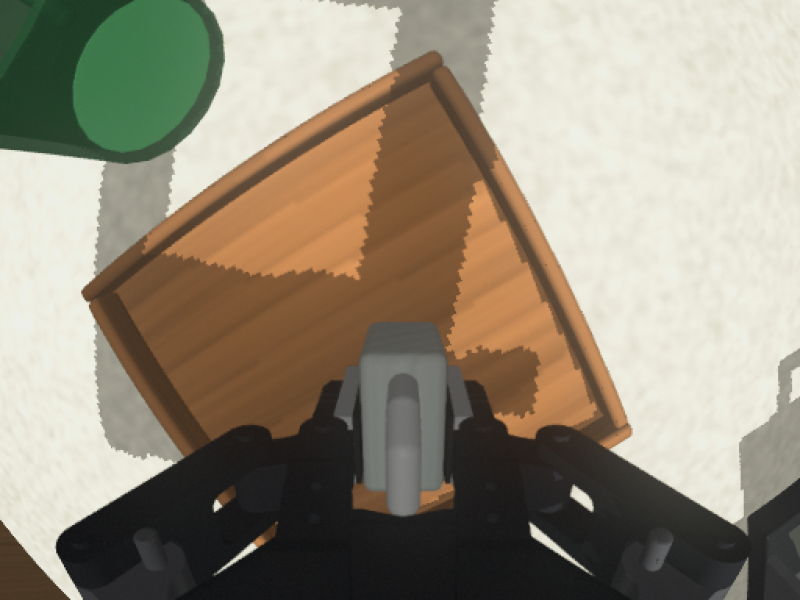

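```bash
python3 - <<'E'
from h import *
from plant import bot
import cv2
bot.move_gripper(.055)
bot.wait(.2)
p0=bot.observe()["tool_pos"]
print(bot.move_linear(p0+[0,0,.10],None,feed=.1,f_stop=10))
o=bot.observe();print(o["tool_pos"],o["contact_force"].round(1),o["time_s"])
bot.move_linear(p0+[0,0,.2],tool(-.4,0),feed=.2)
p=bot.camera_params("wrist");im=bot.camera("wrist");np.savez("w11.npz",K=p["camera_matrix"],pose=p["pose"])
cv2.imwrite("pics/w11.png",cv2.resize(im[:,:,::-1],(800,600),interpolation=3))
im=bot.camera("side");cv2.imwrite("pics/s11.png",cv2.resize(im[180:350,100:270,::-1],None,fx=3.5,fy=3.5,interpolation=2))
E
```

```text
False
[ 0.44288053 -0.27270662  0.11132959] [ 0.1  0.1 -0.3] 23.5667
```

View pics/s11.png

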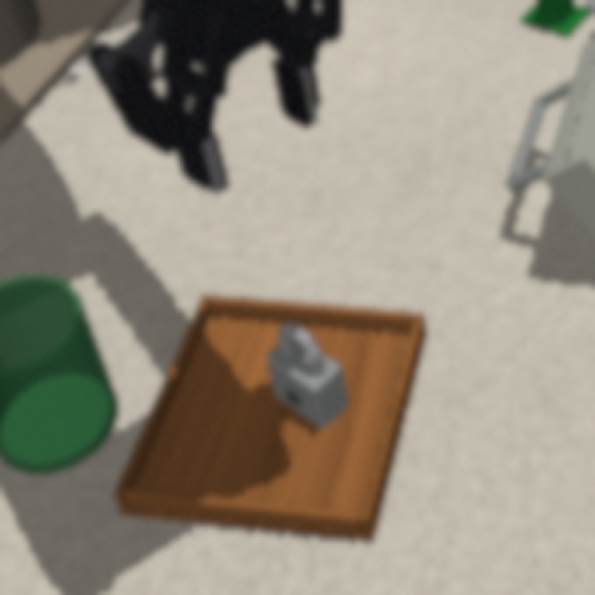

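View pics/w11.png

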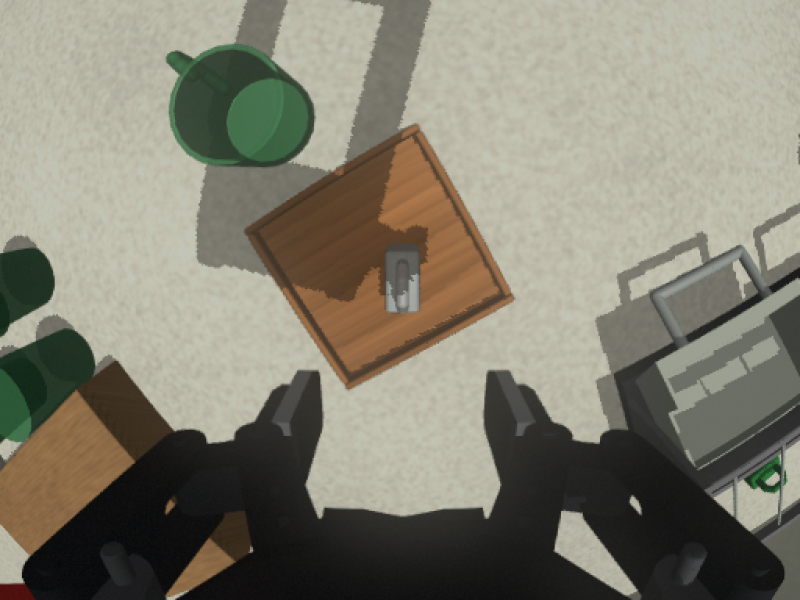

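```bash
python3 - <<'E'
from h import *
from plant import bot
import cv2
up=lambda x,z:Rz(U[2])@np.array([x,-.081,z+.03])+[U[0],U[1],0]
for a in((-.085,.16),(-.085,.045),(-.006,.045)): print(bot.inverse_kinematics(up(*a),tl(.3)) is not None)
bot.move_gripper(0)
bot.move_to(up(-.085,.16),tl(.3))
print(bot.move_linear(up(-.085,.045),tl(.3),feed=.12,f_stop=10))
print(bot.move_linear(up(-.007,.045),tl(.3),feed=.05,f_stop=25))
o=bot.observe();w=Rz(U[2]).T@(o["tool_pos"]-[U[0],U[1],0]);print(w,o["contact_force"].round(1),o["time_s"])
im=bot.camera("side");cv2.imwrite("pics/s12.png",cv2.resize(im[90:290,200:400,::-1],None,fx=3,fy=3,interpolation=2))
p=bot.camera_params("wrist");im=bot.camera("wrist")
cv2.imwrite("pics/w12.png",cv2.resize(im[:,:,::-1],(800,600),interpolation=3))
E
```

```text
True
True
True
False
True
[-0.01171009 -0.08078519  0.07400038] [-0.8  0.3  0.4] 28.2833
```

View pics/s12.png

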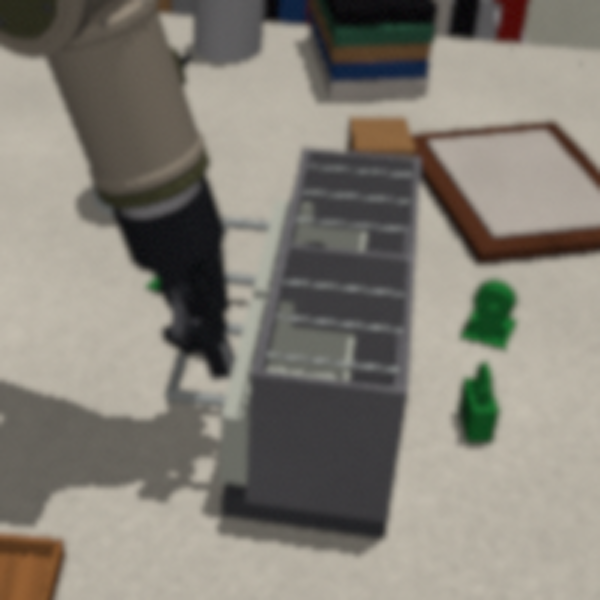

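View pics/w12.png

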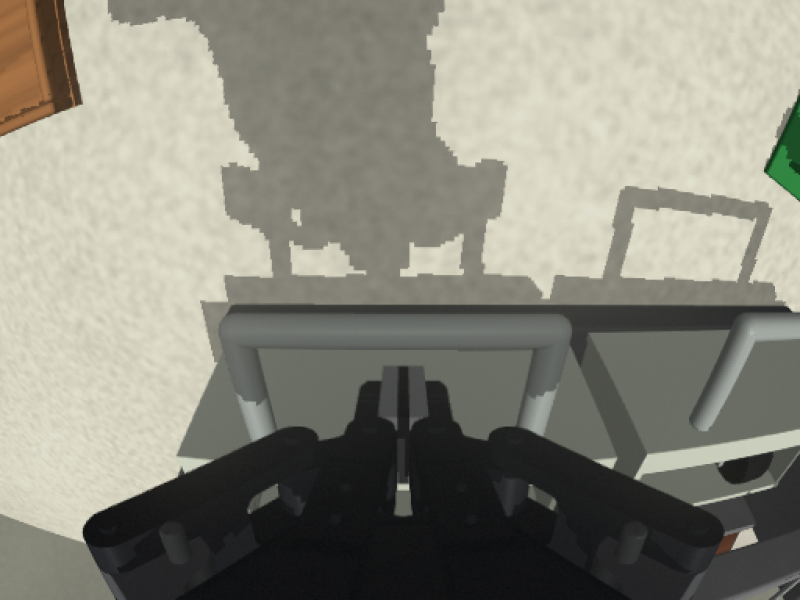

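```bash
python3 - <<'E'
from h import *
from plant import bot
import cv2
up=lambda x,z:Rz(U[2])@np.array([x,-.081,z+.03])+[U[0],U[1],0]
print(bot.move_linear(up(-.004,.044),tl(.3),feed=.03,f_stop=30))
o=bot.observe();w=Rz(U[2]).T@(o["tool_pos"]-[U[0],U[1],0]);print(w,o["contact_force"].round(1))
bot.move_linear(up(-.016,.046),tl(.3),feed=.1)
bot.move_linear(up(-.016-.039,.046+.12),tl(.3),feed=.2)
bot.move_to([.48,-.03,.30],tool(.046,0))
o=bot.observe();print(o["contact_force"].round(1),o["time_s"])
p=bot.camera_params("wrist");im=bot.camera("wrist");np.savez("w13.npz",K=p["camera_matrix"],pose=p["pose"])
cv2.imwrite("pics/w13.png",cv2.resize(im[:,:,::-1],(800,600),interpolation=3))
im=bot.camera("scene");cv2.imwrite("pics/sc13.png",cv2.resize(im[90:290,90:380,::-1],None,fx=2.7,fy=2.7,interpolation=2))
im=bot.camera("side");cv2.imwrite("pics/s13.png",cv2.resize(im[90:350,50:390,::-1],None,fx=2.3,fy=2.3,interpolation=2))
E
```

```text
True
[-0.0116591  -0.08051942  0.07233395] [-2.1 -0.6  0.6]
[-0.4  0.1  0. ] 30.1917
```

View pics/w13.png

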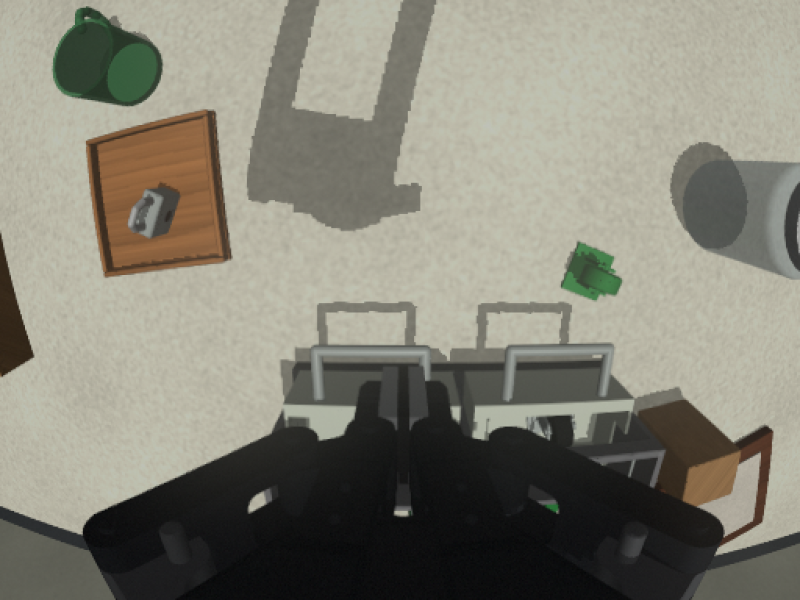

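View pics/s13.png

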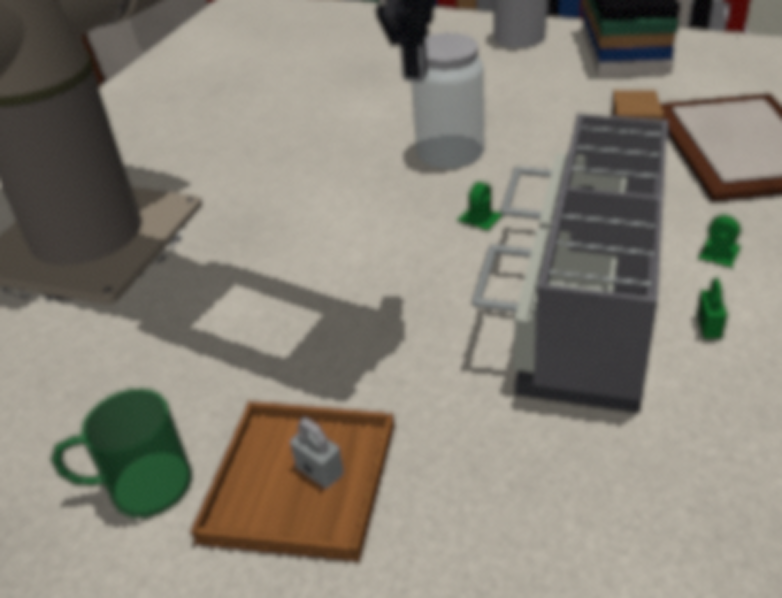

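View pics/sc13.png

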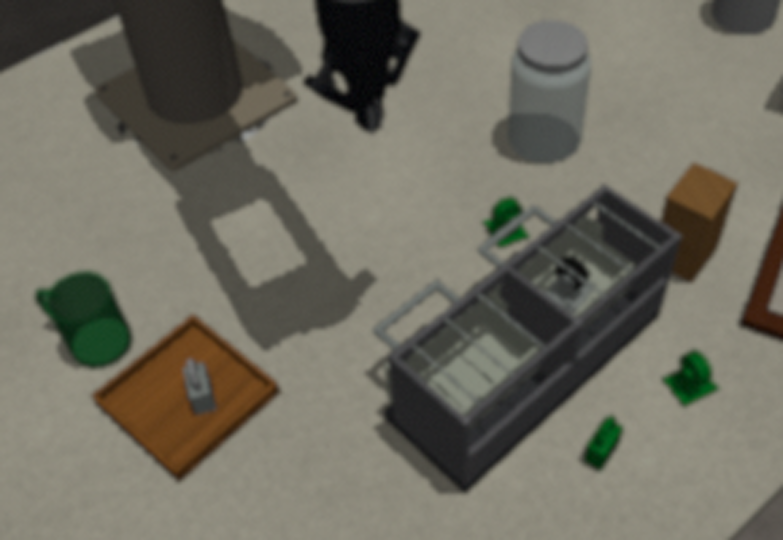

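```bash
python3 - <<'E'
from plant import bot
bot.wait(.3); bot.hand_in(); print(bot.observe()["time_s"])
E
```

```text
the job is handed in; nothing more can be done
the job is handed in; nothing more can be done
```

I opened the right bin, took the padlock out, stood it in the tray, let go and pushed the bin shut. I then handed the job in at about 30.5 s. The system gives no verdict on hand-in.

**What I did:**
- **Opening:** I hooked the closed fingers behind the right bin's bar and tipped the bin to about 0.68 rad, measured from a wrist picture.
- **Lifting out:** I gripped the padlock across its 24 mm sides. The first lift caught on the lip because I had not drawn it back far enough. The 15 N force stop ended that lift, so I backed off, drew the padlock another 7 mm back and it came out freely.
- **Placing:** I lowered it until it touched the tray floor, opened the fingers and withdrew.
- **Closing:** I pushed the bin shut until it hit its stop. A second push moved it no further.

**Last checks:**
- **Padlock:** in the final pictures it stands upright, near the middle of the tray and clear of its sides.
- **Bins and castor:** both bars sit at the same pixels as at the start, and the castor is still in the left bin.
- **Bystanders:** the jar, carton and mug look unmoved in the fixed cameras.
- **Robot:** the arm was clear of everything, with about zero force on the tool.

**One disagreement:** before placing, the wrist picture suggested the padlock leaned about 0.09 rad in the grip and that its underside was 13 mm below the fingertips. It touched the tray at about 8 mm, so that fit was somewhat off. I had tilted the tool by 0.085 rad to correct the lean, and the padlock settled upright on release. I judged that by eye and did not measure its final angle.

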